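Release the spent air filter from its quick coupler

TASK

The red filter on the bench air station is spent: draw its coupler's spring sleeve back, away from the filter, turn the handle right over to its other stop so that the sleeve stays back and the jaws stay open, and slide the red filter out along its cradle until it lies against the yellow end stop. A spanner has been left across that cradle: lay it flat on the bench, off the station. Leave the blue filter locked in, and do not shift or tip the tin, bottle, tape or screwdriver.

Things in the scene. Friction and masses are not known exactly. Their poses are not given: they have to be found in the camera images.
- station: Fixed air station: grey base plate 290 (x) x 382 (y, -138 to 244 mm) x 12 mm, blue block at y -133 to -97 mm, 93 mm high, two equal couplers a (x = -75 mm) and b (x = +75 mm) with level axes along y, 60 mm above the table. Origin on the table; y points from the block along the couplers to filters and end stops, z up. Coupler cores (18 mm radius) end at y = 0.
- sleeve_a (a point): Centre of the rear face of brass sleeve a, on its axis; the sleeve has 27 mm radius and reaches 45 mm forward (+y of the station) from here. With the sleeve forward this point is at y = -58 mm in the station's frame.
- pull_a (a joint): Sleeve a drawn back along -y of the station, m: 0 = forward (spring holds it, jaws shut), 0.020 = limit. Spring: 6 N at 0, 13 N at 0.018. It can turn only while drawn back more than 0.013; once turned, a ledge holds it back at about 0.012 with the jaws open.
- turn_a (a joint): Turn of sleeve a about the station's +y axis, rad: 0 = locking position, handle leaning 20 degrees from upright towards -x of the station; 0.96 = other stop, handle leaning 35 degrees towards +x. Turns lightly (about 0.1 N m).
- handle_a (a point): On handle a, top of the inner corner of its L (seen from above), 80 mm from the axis. Two plates, 8 mm thick, radial 25 to 80 mm from the axis: the black one's +y face passes here, it reaches 36 mm to -x and 8 mm to +x; the yellow one's -x face passes here, it runs 37 mm to +y. A tip put in the corner can push black back (-y) and yellow over (+x); yellow can be gripped.
- jaws_a (a point): Centre of the two red-tipped jaws of coupler a, on its axis at y = 14.5 mm in the station's frame. Each is 34 mm high, 19 mm along y; outsides 37 mm from the axis when shut, 50 mm when open. They hold the filter's neck behind its nose flange, and open 1.1 mm each per mm of sleeve pull.
- sleeve_b (a point): The same for sleeve b.
- pull_b (a joint): The same for sleeve b.
- turn_b (a joint): The same for sleeve b.
- handle_b (a point): The same for handle b.
- jaws_b (a point): The same for coupler b.
- red_filter: Spent filter, red, 148 mm long, 0.26 to 0.49 kg, loose in cradle a or b, held by the jaws. Origin at the centre of its nose face, y runs along it to the end cap. Along y, mm: flange 0 to 8 (radius 24), neck to 24 (r 14), red body to 82 (r 27), waist to 132 (steel rod r 10, open from above: push the cap from there), red end cap to 148 (r 27). It may roll about y.
- blue_filter: Good filter, blue, of the same form as the red one, locked in the other coupler; to be left alone.
- spanner: Steel spanner, 170 mm long, 12 mm thick, 0.2 kg, lying flat across the two edges of the red filter's cradle, between its end cap and the end stop, its length (own x) across the cradle. Origin at the centre of its underside, near its balance point. The shank is 14 mm wide from x = -50 to +50 mm; the heads at both ends are 34 mm wide. The trough is open beneath its middle.
- home_a (a point): Where a filter's origin lies when locked in coupler a. On the axis, at y = 1 mm in the station's frame.
- out_a (a point): Where a filter's origin lies when it rests against the end stop of cradle a, 81 mm from home. The V cradle runs y 38 to 234 mm of the station, its edges 34 mm either side of the axis and below 54 mm height; the yellow end stop (58 mm high) has its near face at y = 230 mm.
- home_b (a point): Where a filter's origin lies when locked in coupler b.
- out_b (a point): Where a filter's origin lies when it rests against the end stop of cradle b, 81 mm from home.
- grease_tin: Bystander: orange tin, 48 mm across, 100 mm high, standing on the base plate between the two filters. Origin at the centre of its underside.
- oil_bottle: Bystander: bottle with yellow label, 60 mm across, 160 mm high, standing beyond the end stops. Origin at the centre of its underside.
- tape_roll: Bystander: green roll of tape lying flat, 90 mm across, 30 mm high, beside the station. Origin at the centre of its underside.
- driver: Bystander: screwdriver, 200 mm long along its own x, 30 mm thick at most, lying on the table behind the blue block of the station. Origin under its middle.

How it is judged:
By the outcome, as a careful person would: the job done as asked, in the order asked, and still so for the second after the job is handed in, with the robot touching nothing.
It also fails if it takes over 61 s, if anything falls off the work surface, if the arm or the gripper's body presses on something with over 40 N, if the wrist force passes 120 N, or if a joint passes its speed limit or range.

ROBOT

A 6-joint arm with a two-finger parallel gripper is mounted at the origin on the work surface. World frame = base frame: x ahead of the robot, y to its left, z up, the work surface at z = 0. Lengths are in m, angles in degrees, forces in N, time in s.
With the tool pointing down it reaches from about 0.375 to 0.825 m from the base axis. Payload 5.5 kg.
Tool frame: the origin (TCP) lies on the centre line of the jaws, within the pads' length; the fingertips stand nose_length ahead of it and the grasp point (between the pads) lies 6 mm ahead of it (nose_length is the distance from the TCP to the fingertips, in m); z points along the fingers, y is the line along which they close (so a half turn about z gives the same grasp; the last joint's range is limited). The gripper opens to 85 mm and grips with 20 to 120 N. Pads are 22 mm wide; open, the fingers measure 114 mm over their backs; the gripper's body (76 mm by 85 mm) begins 54 mm behind the grasp point. The pads swing forward as they close: fully open they stand 13 mm farther back than shut.
Start: joints at [-68.812, 17.962, -2.699, 69.339, 0, 90], TCP at [0.217, -0.559, 0.233] pointing down, gripper open.
Joint ranges: [-152.73, 152.73], [-39.44, 99.34], [-58.76, 71.6], [-118.89, 123.64], [-81.53, 83.1], [-180, 180]. Speed limits (degrees/s): [136.94, 136.94, 172.46, 180, 180, 180].

INTERFACE

Orientations are given as a 3x3 rotation matrix whose columns are the frame's x, y, z axes.
In Python, from station import get_state, get_image, get_calibration, job_done, nose_length gives the robot as it stands.
- The arm moves only by the tool carry_out, never from a script. Its argument "plan" is one flat list of numbers, 5 for each row, row after row: the closure, from -1 (fully open) to 1 (shut), then the shift along the tool's x, y, z in mm, then the turn about the tool's z in degrees. In form: [fingers, x, y, z, spin, fingers, x, y, z, spin, ...]. A call has 1 to 12 rows; each row is the pose to reach, as a shift and turn from the pose commanded when the call began, along the tool's axes at that moment; what a row does not reach only later rows make up. A row lasts 1/12 s, in which the tool goes at most 41.7 mm and 7.16 degrees, less where a joint would pass 70% of its speed; a pose out of reach is approached as far as the arm can. A call with a gripper value outside its range is refused whole. The fingers move at their own pace and stop on an object; "newtons" is the grip in N (left out, the last holds). Time passes only in rows, so rows that repeat a pose let the fingers close. It gives the time, the measured TCP pose, the force, the opening and the grip force at its end, in the units of the state.
- get_state(): the state, without advancing time (a new reading comes with each control period).
- get_image(name): name is "scene" or "top"; returns the picture (384x512x3 uint8, red, green, blue); there is no depth.
- get_calibration(name): a dict with "intrinsics" (3x3 intrinsics, pixels), "dist" ([k1, k2, p1, p2, k3] as OpenCV has them; the pictures are not rectified), "T" (4x4, takes a point from camera to world coordinates). Camera axes: x right, y down, z forward; pixel columns grow to the right and rows downward; lengths in m; the calibration is good to about 2 mm. A picture is of the moment at which its call begins. get_calibration takes no time and is no camera call.
- job_done(): hands the job in; it is judged then, once.
The state is a dict: "time": time; "q": joint angles; "joint_vel": joint speeds; "tau": joint torques, N m; "position": TCP position; "tool_rot": TCP orientation; "force": force on the tool from outside, world axes, zero at the start; "wrist_torque": the same for the moment, N m; "grip_width": finger opening in m; "grasp_force": force on a finger pad.
Only numpy, scipy, OpenCV 4.12 (cv2) and the standard library are available. Lean on these libraries where they do the work, as an engineer would, in place of code of your own. Each camera call takes 0.05 s, during which the arm holds its last target. There are 200 camera calls.

## Working session

There is one attempt and no reset: what is moved stays moved. The work goes in short steps, Python scripts to look and compute and a tool call to move; the robot and the scene stay as the last step left them, time stands still between calls to the robot, and variables do not carry over. Pictures are saved under pics/ and viewed, at most 10 in all, crops included, and the job is handed in when it is done.

Besides the shell and the picture viewer there is one more tool, called after ">>>" as name(argument=value, ...) on one line, values as JSON. carry_out: Moves the arm, as the interface text tells. Its arguments: {"type":"object","properties":{"plan":{"type":"array","items":{"type":"number"}},"newtons":{"type":"number"}},"required":["plan"]}

```bash
mkdir -p pics; python3 - <<'E'
from station import *
import cv2,numpy as np
print(get_state()['position'],get_state()['tool_rot'],nose_length() if callable(nose_length) else nose_length)
for n in("scene","top"):
    im=get_image(n);cv2.imwrite(f"pics/{n}0.png",cv2.resize(im[:,:,::-1],(800,600),interpolation=cv2.INTER_CUBIC))
    c=get_calibration(n);print(n,c['intrinsics'],c['dist'],np.round(c['T'],3))
E
```

```text
[ 0.21664968 -0.55887399  0.23203264] [[ 9.32394797e-01  3.61440927e-01 -6.31761463e-04]
 [ 3.61441479e-01 -9.32393399e-01  1.61438025e-03]
 [-5.54712536e-06 -1.73358454e-03 -9.99998497e-01]] 0.025
scene [[408.74507467   0.         255.11004222]
 [  0.         408.74507467 185.20430424]
 [  0.           0.           1.        ]] [0.03933511 0.         0.         0.         0.        ] [[ 0.691  0.42  -0.589  1.206]
 [ 0.723 -0.397  0.566 -0.506]
 [ 0.004 -0.816 -0.578  0.704]
 [ 0.     0.     0.     1.   ]]
top [[348.35014352   0.         254.35130251]
 [  0.         348.35014352 193.7632283 ]
 [  0.           0.           1.        ]] [-0.09562197  0.          0.          0.          0.        ] [[-0.015 -0.974  0.227  0.379]
 [-1.     0.013 -0.006  0.075]
 [ 0.003 -0.227 -0.974  0.994]
 [ 0.     0.     0.     1.   ]]
```

View pics/scene0.png

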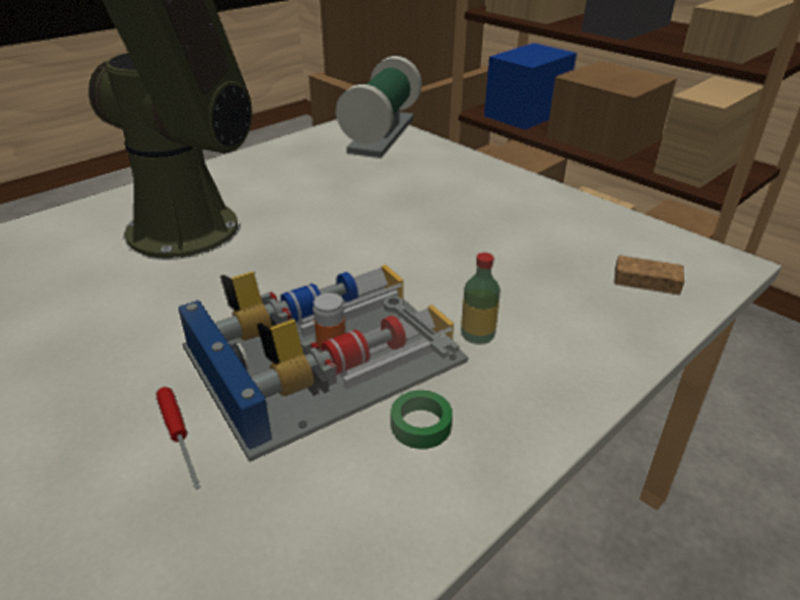

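View pics/top0.png

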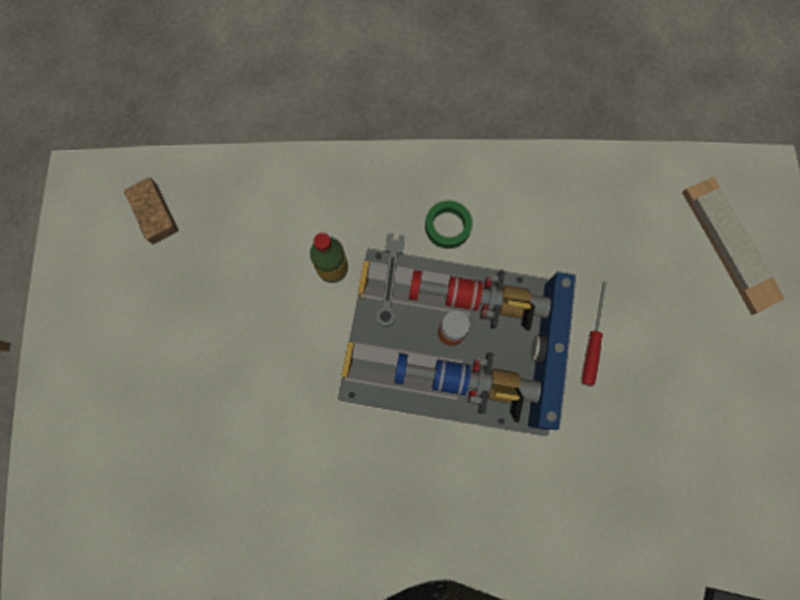

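The red filter sits in the coupler farther from the robot (b). The spanner lies across its cradle at top-view (391,280), with the shank running between heads at (395,243) and (385,316). In the 800x600 top view the plate corners are near (369,249), (339,401) and (547,434). I'll fit the station pose from these and check it with an overlay.

```bash
cat > h.py <<'E'
import numpy as np,cv2,json
from station import *
from scipy.optimize import least_squares
def proj(P,n):
    c=get_calibration(n);T=np.linalg.inv(c['T']);r,_=cv2.Rodrigues(T[:3,:3])
    return cv2.projectPoints(np.atleast_2d(P).astype(float),r,T[:3,3],c['intrinsics'],np.array(c['dist']))[0][:,0]
def ray(px,n,z):
    c=get_calibration(n);u=cv2.undistortPoints(np.array([[px]],float),c['intrinsics'],np.array(c['dist']))[0,0]
    d=c['T'][:3,:3]@[u[0],u[1],1];o=c['T'][:3,3];return o+d*(z-o[2])/d[2]
def S(p,P):  # station mm -> world m
    P=np.atleast_2d(P)/1000;c,s=np.cos(p[2]),np.sin(p[2])
    return np.c_[p[0]+c*P[:,0]-s*P[:,1],p[1]+s*P[:,0]+c*P[:,1],P[:,2]]
def fit(obs,p0=(.55,.05,-.1)):
    f=lambda p:np.concatenate([(proj(S(p,P),n)-px)[0] for n,P,px in obs])
    r=least_squares(f,p0,loss='soft_l1');return r.x,f(r.x).reshape(-1,2)
E
python3 - <<'E'
from h import *
k=1/1.5625
O=[("top",(145,244,12),(369,249)),("top",(-145,244,12),(339,401)),("top",(-145,-138,12),(547,434)),("top",(0,-115,93),(559,348)),
("scene",(145,244,12),(467,358)),("scene",(145,-138,12),(250,456)),("scene",(0,-115,93),(217,346))]
O=[(n,P,np.array(x)*k) for n,P,x in O]
p,r=fit(O);print(p,np.degrees(p[2]));print(np.round(r,1))
json.dump(list(p),open('p.json','w'))
outs=[]
a=np.linspace(0,2*np.pi,40)
circ=lambda x,y,R:np.c_[x+R*np.cos(a),0*a+y,60+R*np.sin(a)]
L=[np.array([(145,244,12),(-145,244,12),(-145,-138,12),(145,-138,12),(145,244,12)]),circ(75,149,27),circ(75,133,27),circ(75,-58,27),circ(75,-13,27),
 np.array([(41,234,54),(41,38,54)]),np.array([(109,234,54),(109,38,54)])]
for n,(x0,y0,w,h) in dict(top=(205,140,180,150),scene=(105,160,210,150)).items():
    im=get_image(n)[:,:,::-1].copy();f=4 if n=='top' else 3.5
    q=cv2.resize(im[y0:y0+h,x0:x0+w],None,fx=f,fy=f,interpolation=cv2.INTER_CUBIC)
    raw=q.copy()
    for l in L:
        z=((proj(S(p,l),n)-[x0,y0]+.5)*f-.5).round().astype(int);cv2.polylines(q,[z.reshape(-1,1,2)],False,(255,255,0),1)
    cv2.imwrite(f"pics/{n}1.png",q)
E
```

```text
[ 0.52803393 -0.08822599 -0.18232929] -10.446698903410134
[[-1.5 -0.5]
 [-0.9 -0.2]
 [ 1.5  1.5]
 [-0.2 -0.1]
 [ 0.8 -1.6]
 [-1.4  0.6]
 [-0.   0.8]]
```

View pics/top1.png

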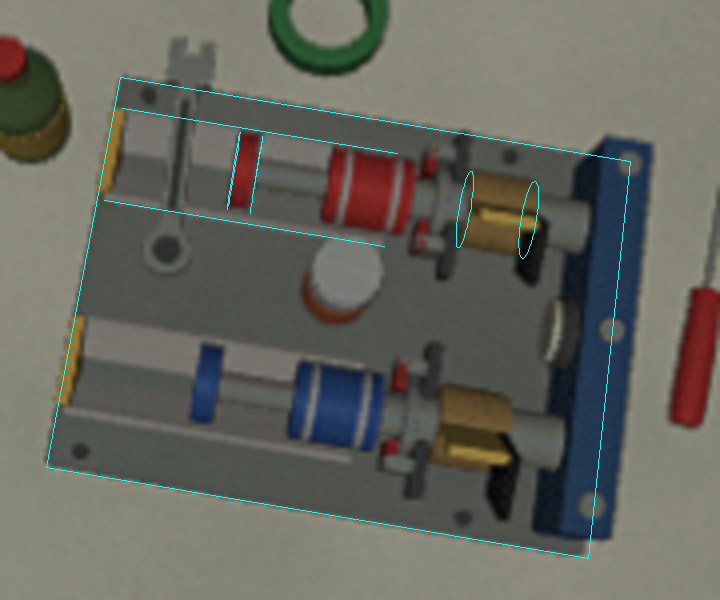

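View pics/scene1.png

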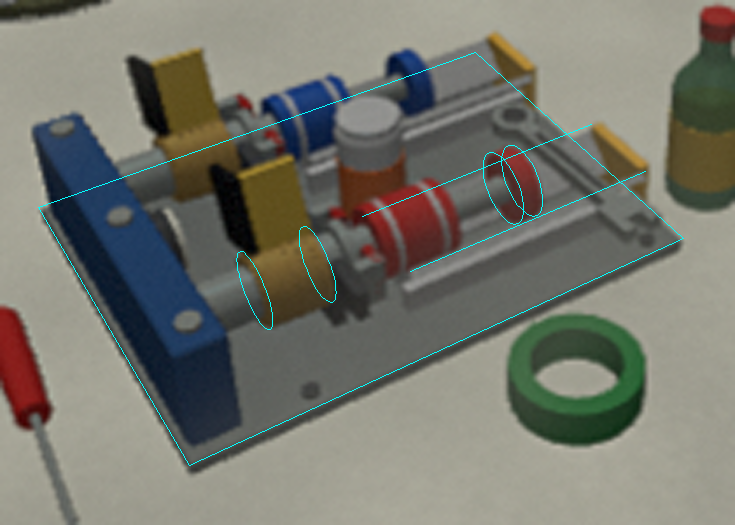

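The overlay fits to within a few mm. Blue is at the robot side (a) and red on the far side (b). The inner corner of handle b is near (243,170) in the scene crop and (520,232) in the top crop. The spanner heads are near (192,62) and (167,250) in the top crop.

```bash
cat >> h.py <<'E'
p=np.array(json.load(open('p.json'))) if __import__('os').path.exists('p.json') else None
def toS(w):
    d=np.array(w[:2])-p[:2];c,s=np.cos(p[2]),np.sin(p[2]);return np.round([1000*(c*d[0]+s*d[1]),1000*(-s*d[0]+c*d[1]),1000*w[2]],1)
def shift(target_world,st=None):
    st=st or get_state();return np.round(1000*np.array(st['tool_rot']).T@(np.array(target_world)-st['position']),1)
E
python3 - <<'E'
from h import *
t=lambda x,y:((x+.5)/4+205-.5,(y+.5)/4+140-.5)
s=lambda x,y:((x+.5)/3.5+105-.5,(y+.5)/3.5+160-.5)
for nm,px,z in [("head+",(192,62),.066),("ring",(167,250),.066),("shank",(180,155),.066),("tin top",(346,268),.100),("corner",(520,232),.135),("bottle cap",(8,58),.16),
  ("yel far end",(480,214),.135),("sleeve front top",(471,208),.087)]:
    w=ray(t(*px),"top",z);print(nm,w.round(3),toS(w))
for nm,px,z in [("corner",(243,170),.135),("yel end",(293,157),.135),("ring",(515,118),.066),("head+",(628,215),.066),("shank",(575,165),.066),("bottle base",(712,200),0.0)]:
    w=ray(s(*px),"scene",z);print("S",nm,w.round(3),toS(w))
print("handle pred",[proj(S(p,(47.6,y,135.2)),"scene")[0] for y in(-50,-45)])
ya=p[2];st=get_state();R=st['tool_rot'];print("spin",np.degrees(np.arctan2(R[1,0],R[0,0])-ya))
print("over spanner",shift(S(p,(75,190,150))[0]))
E
```

```text
head+ [0.707 0.072 0.066] [146.7 190.2  66. ]
ring [0.572 0.091 0.066] [ 10.8 184.3  66. ]
shank [0.639 0.081 0.066] [ 78.4 187.   66. ]
tin top [ 0.551 -0.026  0.1  ] [ 11.7  65.  100. ]
corner [ 0.566 -0.134  0.135] [ 45.9 -38.4 135. ]
bottle cap [0.678 0.189 0.16 ] [ 97.2 299.8 160. ]
yel far end [ 0.578 -0.109  0.135] [ 53.3 -11.7 135. ]
sleeve front top [ 0.594 -0.114  0.087] [ 69.2 -13.3  87. ]
S corner [ 0.567 -0.141  0.135] [ 47.5 -44.7 135. ]
S yel end [ 0.578 -0.11   0.135] [ 52.6 -12.2 135. ]
S ring [0.577 0.087 0.066] [ 16.4 181.4  66. ]
S head+ [0.712 0.067 0.066] [152.8 185.6  66. ]
S shank [0.648 0.079 0.066] [ 87.6 186.7  66. ]
S bottle base [0.693 0.186 0.   ] [112.6 299.3   0. ]
handle pred [array([171.83547234, 208.97809488]), array([173.92718355, 208.21136539])]
spin 31.635450199231805
over spanner [ 624.  -448.9   82.8]
```

>>> carry_out(plan=[0.3, 624, -449, 20, 31.6, 0.3, 624, -449, 20, 31.6, 0.3, 624, -449, 20, 31.6, 0.3, 624, -449, 20, 31.6, 0.3, 624, -449, 20, 31.6, 0.3, 624, -449, 20, 31.6, 0.3, 624, -449, 20, 31.6, 0.3, 624, -449, 20, 31.6, 0.3, 624, -449, 20, 31.6, 0.3, 624, -449, 20, 31.6, 0.3, 624, -449, 20, 31.6, 0.3, 624, -449, 20, 31.6], newtons=50)

```text
time: 1.2
position: [0.487, -0.1439, 0.2201]
tool_rot: [[0.984, -0.181, 0.0], [-0.181, -0.984, -0.0], [0.0, 0.0, -1.0]]
force: [1.8, -1.3, 1.1]
grip_width: 0.0303
grasp_force: 0.0
```

```bash
python3 - <<'E'
from h import *
st=get_state();R=st['tool_rot'];print(st['time'],st['position'],toS(st['position']),st['grip_width'],"spin",np.degrees(np.arctan2(R[1,0],R[0,0])-p[2]))
print(shift(S(p,(78,187,150))[0]))
E
```

```text
1.2 [ 0.48700785 -0.14389978  0.22012817] [-30.3 -62.2 220.1] 0.030296420358777134 spin 0.034434172302065844
[ 108.4 -249.1   70.1]
```

>>> carry_out(plan=[0.3, 108, -249, 0, 0, 0.3, 108, -249, 0, 0, 0.3, 108, -249, 0, 0, 0.3, 108, -249, 0, 0, 0.3, 108, -249, 0, 0, 0.3, 108, -249, 0, 0, 0.3, 108, -249, 0, 0, 0.3, 108, -249, 90, 2.3, 0.3, 108, -249, 90, 2.3, 0.3, 108, -249, 90, 2.3, 0.3, 108, -249, 90, 2.3])

```text
time: 2.12
position: [0.6072, -0.0813, 0.1575]
tool_rot: [[0.989, -0.151, 0.002], [-0.151, -0.988, 0.036], [-0.003, -0.036, -0.999]]
force: [-0.7, -0.3, -0.0]
grip_width: 0.0297
grasp_force: 0.0
```

```bash
python3 - <<'E'
from h import *
st=get_state();print(toS(st['position']))
im=get_image("scene")[:,:,::-1];im2=get_image("top")[:,:,::-1]
a=cv2.resize(im[155:275,190:320],None,fx=3,fy=3,interpolation=cv2.INTER_CUBIC);b=cv2.resize(im2[130:250,200:330],None,fx=3,fy=3,interpolation=cv2.INTER_CUBIC)
cv2.imwrite("pics/c2.png",np.hstack([a,b]))
E
```

```text
[ 76.6  21.2 157.5]
```

View pics/c2.png

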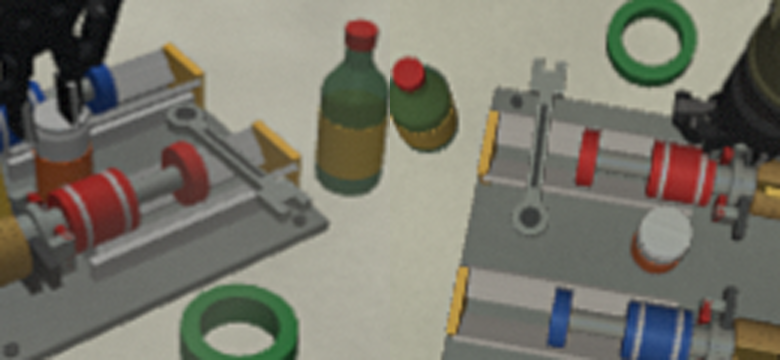

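The picture shows the arm still en route, above the red sleeve at z 157 mm. The scene is undisturbed and the spanner is in place. I'll carry on along y.

>>> carry_out(plan=[0.3, 0, -80, -10, 0, 0.3, 0, -120, -10, 0, 0.3, 0, -160, -10, 0, 0.3, 0, -160, -10, 0, 0.3, 0, -160, -10, 0, 0.3, 0, -160, -10, 0, 0.3, 0, -160, -10, 0, 0.3, 0, -160, -10, 0])

```text
time: 2.88
position: [0.623, -0.026, 0.1746]
tool_rot: [[0.997, -0.079, 0.003], [-0.079, -0.994, 0.072], [-0.003, -0.072, -0.997]]
force: [0.1, -0.6, 0.2]
grip_width: 0.03
grasp_force: 0.0
```

```bash
cat > s.py <<'E'
from h import *
import sys
st=get_state();R=st['tool_rot'];print(st['time'],"S",toS(st['position']),"spin",np.degrees(np.arctan2(R[1,0],R[0,0])-p[2]).round(2),"F",np.round(st['force'],1),st['grip_width'])
if len(sys.argv)>3: print(shift(S(p,[float(v) for v in sys.argv[1:4]])[0],st))
E
python3 s.py 79 187 80
```

```text
2.8833 S [ 82.1  78.4 174.6] spin 5.93 F [ 0.1 -0.6  0.2] 0.0299507923768916
[   8.4 -101.2  102.1]
```

```bash
python3 -c "
from h import *
s=get_state();print(np.round(s['q'],1),np.round(s['joint_vel'],1))"
```

```text
[ -4.6  22.2  -4.6  63.4   4.1 179.9] [0.3 0.4 0.9 0.5 0.1 0. ]
```

Joint 6 is at its limit, so I'll turn to the equivalent grasp half a turn back.

>>> carry_out(plan=[0.3, 0, 0, 0, -14, 0.3, 0, 0, 0, -28, 0.3, 0, 0, 0, -42, 0.3, 0, 0, 0, -56, 0.3, 0, 0, 0, -70, 0.3, 0, 0, 0, -84, 0.3, 0, 0, 0, -86, 0.3, 0, 0, 0, -86, 0.3, 0, 0, 0, -86, 0.3, 0, 0, 0, -86, 0.3, 0, 0, 0, -86, 0.3, 0, 0, 0, -86])

```text
time: 3.88
position: [0.6229, -0.0262, 0.1745]
tool_rot: [[0.143, 0.99, 0.003], [0.987, -0.143, 0.072], [0.072, -0.008, -0.997]]
force: [0.6, -0.1, -0.5]
grip_width: 0.0298
grasp_force: 0.0
```

>>> carry_out(plan=[0.3, 0, 0, 0, -14, 0.3, 0, 0, 0, -28, 0.3, 0, 0, 0, -42, 0.3, 0, 0, 0, -56, 0.3, 0, 0, 0, -70, 0.3, 0, 0, 0, -84, 0.3, 0, 0, 0, -86, 0.3, 0, 0, 0, -86, 0.3, 0, 0, 0, -86, 0.3, 0, 0, 0, -86, 0.3, 0, 0, 0, -86, 0.3, 0, 0, 0, -86])

```text
time: 4.88
position: [0.6228, -0.0262, 0.1745]
tool_rot: [[-0.977, 0.213, 0.003], [0.213, 0.974, 0.072], [0.013, 0.071, -0.997]]
force: [0.1, -0.2, -0.2]
grip_width: 0.0301
grasp_force: 0.0
```

```bash
python3 s.py 79 187 80
```

```text
4.8833 S [ 82.   78.1 174.5] spin 178.17 F [ 0.1 -0.2 -0.2] 0.03009988810530181
[  5.2 101.7 102. ]
```

```bash
python3 s.py 79 185 120; python3 s.py 79 185 79
```

```text
4.8833 S [ 82.   78.1 174.5] spin 178.17 F [ 0.1 -0.2 -0.2] 0.03009988810530181
[  5.7 102.6  62. ]
4.8833 S [ 82.   78.1 174.5] spin 178.17 F [ 0.1 -0.2 -0.2] 0.03009988810530181
[  5.2  99.6 102.9]
```

>>> carry_out(plan=[0.3, 6, 30, 0, -4, 0.3, 6, 60, 0, -4, 0.3, 6, 90, 20, -4, 0.3, 6, 103, 40, -4, 0.3, 6, 103, 62, -4, 0.3, 6, 103, 62, -4, 0.3, 6, 103, 62, -4, 0.3, 6, 103, 62, -4, 0.3, 6, 103, 62, -4])

```text
time: 5.63
position: [0.6409, 0.0795, 0.1219]
tool_rot: [[-0.989, 0.151, 0.005], [0.151, 0.986, 0.072], [0.006, 0.072, -0.997]]
force: [0.5, -0.3, 1.1]
grip_width: 0.0299
grasp_force: 0.0
```

```bash
python3 s.py 79 185 79;python3 - <<'E'
from h import *
im=get_image("scene")[:,:,::-1];im2=get_image("top")[:,:,::-1]
a=cv2.resize(im[155:275,190:320],None,fx=3,fy=3,interpolation=cv2.INTER_CUBIC);b=cv2.resize(im2[130:250,200:330],None,fx=3,fy=3,interpolation=cv2.INTER_CUBIC)
cv2.imwrite("pics/c3.png",np.hstack([a,b]))
E
```

```text
5.6333 S [ 80.6 185.4 121.9] spin 181.78 F [ 0.5 -0.3  1.1] 0.029920248691459733
[ 1.4 -3.5 42.8]
```

View pics/c3.png

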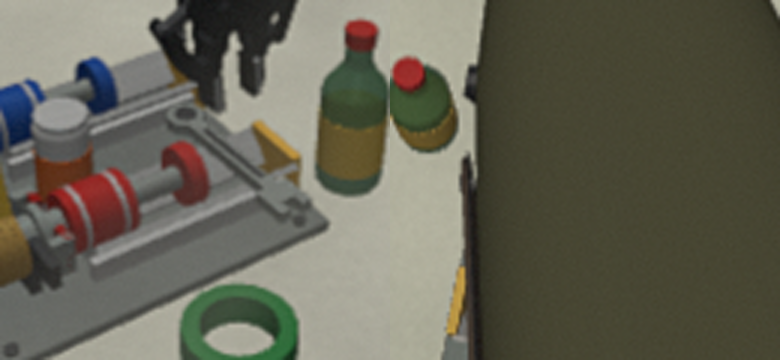

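The fingertips are at crop (212,105) and (258,92), above and beyond the spanner shank, and the top view is blocked by the arm. I'll check the projection before descending.

```bash
python3 - <<'E'
from h import *
s=get_state();R=np.array(s['tool_rot']);o=np.array(s['position'])
for d in(-.02,0,.02):
    w=o+R@[0,d,.025];print(toS(w),((proj(w,"scene")[0]-[190,155]+.5)*3).round())
print(((proj(S(p,(79,187,66)),"scene")[0]-[190,155]+.5)*3).round())
E
```

```text
[ 81.  167.4  95.5] [215. 132.]
[ 80.3 187.3  96.9] [235. 123.]
[ 79.7 207.3  98.4] [254. 113.]
[233. 151.]
```

>>> carry_out(plan=[0.3, 1, -2, 20, 0, 0.3, 1, -3, 35, 0, 0.3, 1, -3, 42, 0, 0.3, 1, -3, 42, 0, 0.3, 1, -3, 42, 0])

```text
time: 6.15
position: [0.6387, 0.0803, 0.0786]
tool_rot: [[-0.989, 0.15, 0.003], [0.15, 0.986, 0.072], [0.008, 0.072, -0.997]]
force: [-0.2, 0.5, 0.3]
grip_width: 0.0299
grasp_force: 0.0
```

>>> carry_out(plan=[0.7, 0, 0, 0, 0, 0.9, 0, 0, 0, 0, 0.9, 0, 0, 0, 0, 0.9, 0, 0, 0, 0, 0.9, 0, 0, 0, 0, 0.9, 0, 0, 0, 0])

```text
time: 6.65
position: [0.6387, 0.0805, 0.0784]
tool_rot: [[-0.989, 0.15, 0.003], [0.15, 0.986, 0.072], [0.007, 0.072, -0.997]]
force: [-0.5, 0.2, 0.3]
grip_width: 0.0041
grasp_force: 0.0
```

```bash
python3 s.py 79 185 79;python3 - <<'E'
from h import *
im=get_image("scene")[:,:,::-1]
cv2.imwrite("pics/c4.png",cv2.resize(im[155:265,205:305],None,fx=5,fy=5,interpolation=cv2.INTER_CUBIC))
E
```

```text
6.65 S [ 78.2 186.   78.4] spin 181.84 F [-0.5  0.2  0.3] 0.004120959742558138
[-0.7 -1.  -0.7]
```

View pics/c4.png

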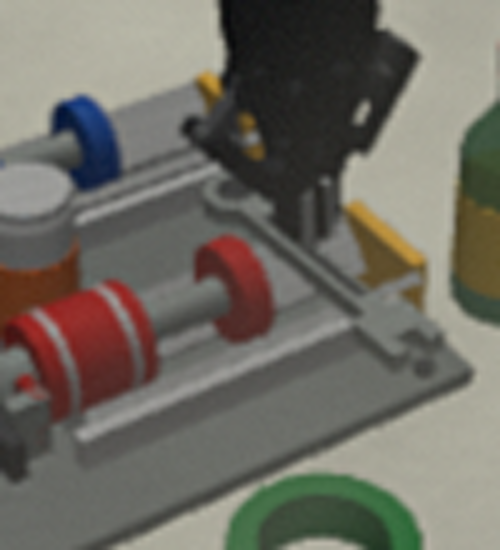

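Fingers shut to 4 mm without gripping the shank. The tips are at about (310,245) in the crop and the shank runs (250,205)–(360,305). Checking the geometry.

```bash
python3 - <<'E'
from h import *
s=get_state();R=np.array(s['tool_rot']);o=np.array(s['position'])
f=lambda w:((proj(w,"scene")[0]-[205,155]+.5)*5).round()
for z in(0,.006,.015,.025): print("tip",z,f(o+R@[0,0,z]))
for x in(20,50,79,110,140): print(x,f(S(p,(x,187,66))[0]),f(S(p,(x,187,54))[0]))
for nm,c in [("ring",(232,190)),("shank",(320,268)),("head",(395,325))]:
  for z in(.066,.056): print(nm,z,toS(ray((c[0]/5+204.6,c[1]/5+154.6),"scene",z)))
E
```

```text
tip 0 [311. 233.]
tip 0.006 [311. 242.]
tip 0.015 [312. 256.]
tip 0.025 [313. 270.]
20 [249. 194.] [249. 213.]
50 [281. 223.] [281. 242.]
79 [313. 252.] [312. 271.]
110 [349. 285.] [348. 304.]
140 [384. 317.] [383. 336.]
ring 0.066 [ 12.4 181.5  66. ]
ring 0.056 [  1.  188.8  56. ]
shank 0.066 [ 91.8 182.7  66. ]
shank 0.056 [ 81.6 190.1  56. ]
head 0.066 [147.8 187.9  66. ]
head 0.056 [138.5 195.4  56. ]
```

The pictured tips are higher than nominal, because the pads swing back when open. The trough leaves room below, so I'll go 14 mm lower and retry.

>>> carry_out(plan=[0.3, 0, -1, -10, 0, 0.3, 0, -1, -10, 0, 0.3, 0, -1, -10, 0, 0.3, 0, -1, 5, 0, 0.3, 0, -1, 14, 0, 0.3, 0, -1, 14, 0, 0.3, 0, -1, 14, 0])

```text
time: 7.28
position: [0.6375, 0.0805, 0.0632]
tool_rot: [[-0.989, 0.15, 0.001], [0.149, 0.986, 0.072], [0.01, 0.071, -0.997]]
force: [-0.4, 0.2, 0.2]
grip_width: 0.03
grasp_force: 0.0
```

>>> carry_out(plan=[0.6, 0, 0, 0, 0, 0.9, 0, 0, 0, 0, 0.9, 0, 0, 0, 0, 0.9, 0, 0, 0, 0, 0.9, 0, 0, 0, 0, 0.9, 0, 0, 0, 0])

```text
time: 7.78
position: [0.6389, 0.0805, 0.0646]
tool_rot: [[-0.989, 0.15, 0.004], [0.15, 0.986, 0.072], [0.007, 0.072, -0.997]]
force: [0.5, -0.0, 0.8]
grip_width: 0.0106
grasp_force: 49.1
```

>>> carry_out(plan=[0.9, 0, 0, -15, 0, 0.9, 0, 0, -40, 0, 0.9, 0, 0, -80, 0, 0.9, 0, 0, -120, 0, 0.9, 0, 0, -140, 0, 0.9, 0, 0, -140, 0, 0.9, 0, 0, -140, 0])

```text
time: 8.37
position: [0.6387, 0.0703, 0.2047]
tool_rot: [[-0.989, 0.15, 0.005], [0.15, 0.986, 0.072], [0.006, 0.072, -0.997]]
force: [0.0, 0.2, -3.6]
grip_width: 0.0107
grasp_force: 48.9
```

```bash
python3 s.py;python3 - <<'E'
from h import *
print(shift((.45,.29,.2)),shift((.45,.29,.07)))
im=get_image("scene")[:,:,::-1]
cv2.imwrite("pics/c5.png",cv2.resize(im[100:240,190:330],None,fx=4,fy=4,interpolation=cv2.INTER_CUBIC))
E
```

```text
8.3667 S [ 80.1 176.  204.7] spin 181.83 F [ 0.   0.2 -3.6] 0.010706429623339394
[219.5 188.   19.5] [218.8 178.6 149.2]
```

View pics/c5.png

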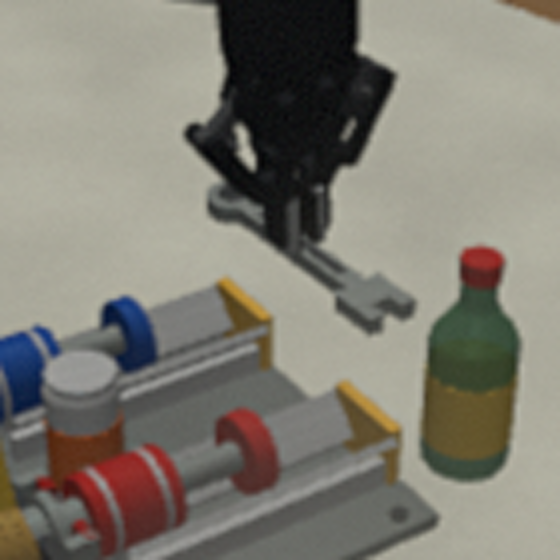

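The spanner is clear of the cradle and level in the grip, its right head passing above the bottle line at crop (375,305). I'll carry it toward -x first.

>>> carry_out(plan=[0.9, 40, 0, -5, 0, 0.9, 80, 20, -5, 0, 0.9, 120, 60, -5, 0, 0.9, 160, 100, -5, 0, 0.9, 190, 140, 0, 0, 0.9, 219, 188, 20, 0, 0.9, 219, 188, 20, 0, 0.9, 219, 188, 60, 0, 0.9, 219, 182, 100, 0, 0.9, 219, 179, 149, 0, 0.9, 219, 179, 149, 0, 0.9, 219, 179, 149, 0])

```text
time: 9.42
position: [0.444, 0.2878, 0.0647]
tool_rot: [[-0.989, 0.15, -0.006], [0.149, 0.987, 0.067], [0.016, 0.065, -0.998]]
force: [-0.6, 0.2, -1.8]
grip_width: 0.011
grasp_force: 49.2
```

>>> carry_out(plan=[0.9, 0, 0, 0, 0, 0.9, 0, 0, 0, 0])

```text
time: 9.58
position: [0.4504, 0.2911, 0.0716]
tool_rot: [[-0.989, 0.15, 0.005], [0.15, 0.986, 0.074], [0.006, 0.074, -0.997]]
force: [-0.2, -0.1, -2.4]
grip_width: 0.0106
grasp_force: 49.3
```

>>> carry_out(plan=[0.9, 0, -1, 15, 0, 0.9, 0, -2, 30, 0, 0.9, 0, -3, 40, 0, 0.9, 0, -3, 42, 0, 0.9, 0, -3, 44, 0, 0.9, 0, -3, 45, 0, 0.9, 0, -3, 45, 0])

```text
time: 10.17
position: [0.4492, 0.2911, 0.0254]
tool_rot: [[-0.989, 0.15, 0.004], [0.15, 0.986, 0.073], [0.007, 0.073, -0.997]]
force: [0.4, -0.7, -2.7]
grip_width: 0.0104
grasp_force: 49.3
```

>>> carry_out(plan=[0.9, 0, 0, 2, 0, 0.9, 0, 0, 4, 0, 0.9, 0, 0, 6, 0, 0.9, 0, 0, 6, 0])

```text
time: 10.5
position: [0.4483, 0.2911, 0.0183]
tool_rot: [[-0.989, 0.15, 0.003], [0.15, 0.986, 0.072], [0.008, 0.072, -0.997]]
force: [-0.6, 0.4, -3.4]
grip_width: 0.0111
grasp_force: 49.3
```

>>> carry_out(plan=[0.9, 0, 0, 2, 0, 0.9, 0, 0, 4, 0, 0.9, 0, 0, 6, 0, 0.9, 0, 0, 6, 0])

```text
time: 10.83
position: [0.4485, 0.2917, 0.0125]
tool_rot: [[-0.989, 0.15, 0.003], [0.15, 0.986, 0.072], [0.008, 0.072, -0.997]]
force: [-0.3, 0.3, -0.4]
grip_width: 0.0106
grasp_force: 49.5
```

>>> carry_out(plan=[0.6, 0, 0, 0.5, 0, 0.2, 0, 0, 0, 0, 0.2, 0, 0, 0, 0, 0.2, 0, 0, -15, 0, 0.2, 0, 0, -50, 0, 0.2, 0, 0, -90, 0, 0.2, 0, 0, -130, 0, 1, 0, 0, -170, 0, 1, 0, 0, -190, 0, 1, 0, 0, -190, 0, 1, 0, 0, -190, 0])

```text
time: 11.75
position: [0.449, 0.2784, 0.2038]
tool_rot: [[-0.989, 0.15, 0.006], [0.15, 0.986, 0.074], [0.005, 0.074, -0.997]]
force: [0.2, 0.1, -0.6]
grip_width: 0.0001
grasp_force: 0.0
```

```bash
python3 s.py 33 -18 200;python3 - <<'E'
from h import *
im=get_image("scene")[:,:,::-1]
cv2.imwrite("pics/c6.png",cv2.resize(im[100:270,110:300],None,fx=3.5,fy=3.5,interpolation=cv2.INTER_CUBIC))
E
```

```text
11.75 S [-144.2  346.2  203.8] spin 181.83 F [ 0.2  0.1 -0.6] 0.00013804084463739263
[-165.5 -368.9  -24.4]
```

View pics/c6.png

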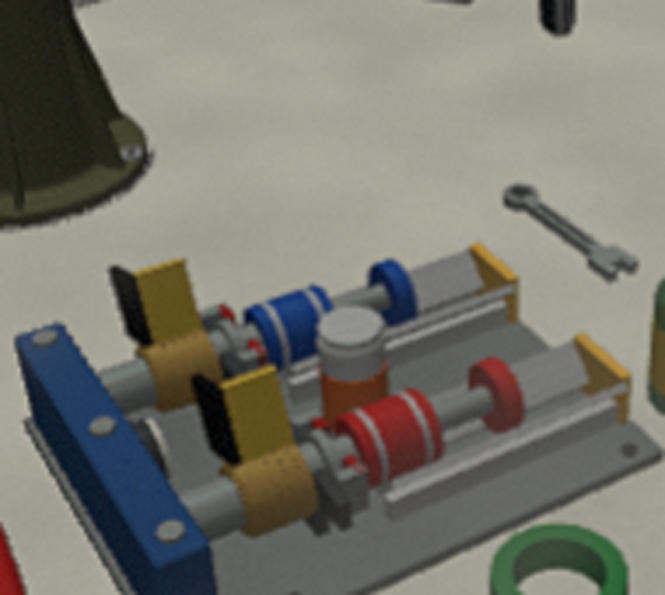

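The spanner lies flat on the bench, clear of the station (crop 520–635, 185–275), and both handles are still in locking position. The shut fingertip shows at crop (557,32), which I use to get the tip length. Then I move above the handle.

```bash
python3 - <<'E'
from h import *
s=get_state();R=np.array(s['tool_rot']);o=np.array(s['position'])
for z in(0,.01,.02,.025,.03): print(z,((proj(o+R@[0,0,z],"scene")[0]-[110,100]+.5)*3.5).round())
print(shift(S(p,(30,-18,204))[0]))
E
```

```text
0 [559.  33.]
0.01 [559.  44.]
0.02 [559.  55.]
0.025 [560.  60.]
0.03 [560.  66.]
[-163.4 -367.7  -29.7]
```

>>> carry_out(plan=[1, -80, -180, 0, 1.8, 1, -168, -369, 0, 1.8, 1, -168, -369, 0, 1.8, 1, -168, -369, 0, 1.8, 1, -168, -369, 0, 1.8, 1, -168, -369, 0, 1.8, 1, -168, -369, 0, 1.8, 1, -168, -369, 0, 1.8, 1, -168, -369, 0, 1.8, 1, -168, -369, 0, 1.8, 1, -168, -369, 0, 1.8, 1, -168, -369, 0, 1.8])

```text
time: 12.8
position: [0.5575, -0.1122, 0.1717]
tool_rot: [[-0.983, 0.184, -0.001], [0.183, 0.98, 0.074], [0.014, 0.072, -0.997]]
force: [-1.0, 0.7, -0.4]
grip_width: -0.0001
grasp_force: 0.0
```

```bash
python3 s.py 30 -18 160; python3 s.py 30 -18 122
```

```text
12.8 S [ 33.4 -18.2 171.7] spin 179.88 F [-1.   0.7 -0.4] -5.2077896835788755e-05
[ 3.2 -0.6 11.8]
12.8 S [ 33.4 -18.2 171.7] spin 179.88 F [-1.   0.7 -0.4] -5.2077896835788755e-05
[ 2.7 -3.4 49.7]
```

>>> carry_out(plan=[1, 3, -1, 12, 0, 1, 3, -3, 30, 0, 1, 3, -3, 45, 0, 1, 3, -4, 54, 0, 1, 3, -4, 54, 0, 1, 3, -4, 54, 0])

```text
time: 13.3
position: [0.5544, -0.1095, 0.1196]
tool_rot: [[-0.984, 0.18, 0.001], [0.179, 0.981, 0.073], [0.012, 0.072, -0.997]]
force: [1.0, 1.2, -0.1]
grip_width: -0.0001
grasp_force: 0.0
```

```bash
python3 s.py;python3 - <<'E'
from h import *
im=get_image("scene")[:,:,::-1]
cv2.imwrite("pics/c7.png",cv2.resize(im[150:270,130:270],None,fx=5,fy=5,interpolation=cv2.INTER_CUBIC))
E
```

```text
13.3 S [ 29.8 -16.1 119.6] spin 180.12 F [ 1.   1.2 -0.1] -0.00011661382769384877
```

View pics/c7.png

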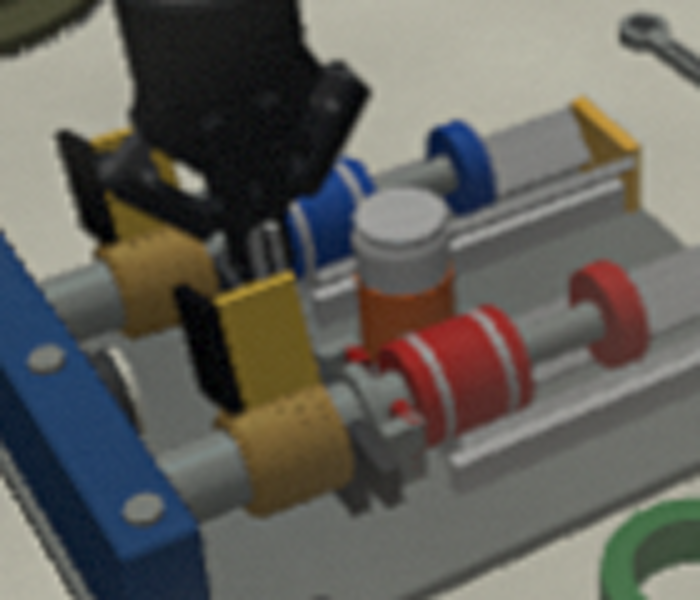

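The shut fingers sit behind the yellow plate of handle b (crop ~(260,250)), in the inner corner, with the black plate to their left. I'll push back (-y) and watch the force.

>>> carry_out(plan=[1, 0, -5, 0, 0, 1, 0, -9, 0, 0, 1, 0, -13, 0, 0, 1, 0, -16, 0, 0, 1, 0, -18, 0, 0, 1, 0, -18, 0, 0])

```text
time: 13.85
position: [0.5523, -0.1283, 0.1192]
tool_rot: [[-0.983, 0.181, 0.004], [0.181, 0.981, 0.074], [0.009, 0.073, -0.997]]
force: [1.3, 0.9, 1.4]
grip_width: -0.0002
grasp_force: 0.9
```

>>> carry_out(plan=[1, 0, -3, 0, 0, 1, 0, -6, 0, 0, 1, 0, -8, 0, 0, 1, 0, -8, 0, 0])

```text
time: 14.18
position: [0.5512, -0.1344, 0.1189]
tool_rot: [[-0.984, 0.18, 0.005], [0.18, 0.981, 0.077], [0.009, 0.076, -0.997]]
force: [1.4, 8.3, 4.4]
grip_width: -0.0
grasp_force: 4.3
```

>>> carry_out(plan=[1, 0, -4, 0, 0, 1, 0, -8, 0, 0, 1, 0, -11, 0, 0, 1, 0, -14, 0, 0, 1, 0, -14, 0, 0])

```text
time: 14.6
position: [0.549, -0.1468, 0.1185]
tool_rot: [[-0.984, 0.179, 0.006], [0.179, 0.981, 0.079], [0.009, 0.079, -0.997]]
force: [1.2, 12.9, 7.8]
grip_width: 0.0002
grasp_force: 6.9
```

```bash
python3 s.py
```

```text
14.6 S [ 31.2 -53.8 118.5] spin 180.14 F [ 1.2 12.9  7.8] 0.0001587553656150035
```

>>> carry_out(plan=[1, 0, -2, 0, 0, 1, 0, -4, 0, 0, 1, 0, -4, 0, 0, 1, 0, -4, 0, 0])

```text
time: 14.93
position: [0.5485, -0.1494, 0.1184]
tool_rot: [[-0.984, 0.178, 0.006], [0.178, 0.981, 0.081], [0.008, 0.081, -0.997]]
force: [1.0, 16.5, 8.9]
grip_width: -0.0003
grasp_force: 8.2
```

```bash
python3 s.py;python3 - <<'E'
from h import *
im=get_image("scene")[:,:,::-1]
cv2.imwrite("pics/c8.png",cv2.resize(im[150:270,130:270],None,fx=5,fy=5,interpolation=cv2.INTER_CUBIC))
E
```

```text
14.9333 S [ 31.2 -56.5 118.4] spin 180.19 F [ 1.  16.5  8.9] -0.00025655163269134153
```

View pics/c8.png

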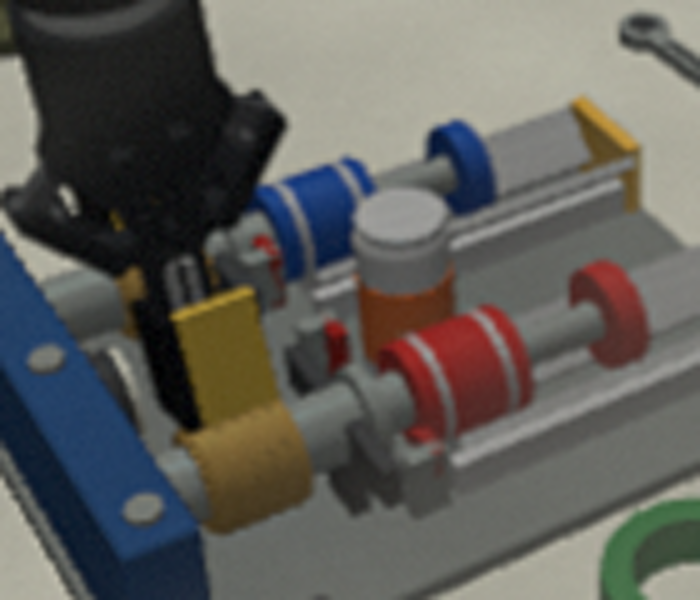

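The sleeve is drawn back: the yellow plate's left edge has gone from crop x 220 to 178 (about 17–20 mm), and the jaws are open. Now I turn the handle over (+x).

>>> carry_out(plan=[1, -5, 0, 0, 0, 1, -10, 0, 0, 0, 1, -15, 0, 0, 0, 1, -20, 0, 0, 0, 1, -25, 0, 0, 0, 1, -30, 0, 0, 0, 1, -35, 0, 0, 0, 1, -40, 0, 0, 0, 1, -40, 0, 0, 0])

```text
time: 15.73
position: [0.5887, -0.1559, 0.1186]
tool_rot: [[-0.984, 0.177, 0.007], [0.177, 0.981, 0.082], [0.008, 0.082, -0.997]]
force: [-0.0, 18.4, 13.1]
grip_width: -0.0003
grasp_force: 15.8
```

```bash
python3 s.py
```

```text
15.7333 S [ 71.9 -55.6 118.6] spin 180.24 F [-0.  18.4 13.1] -0.00027218165140603266
```

>>> carry_out(plan=[1, -5, 0, 1, 0, 1, -10, 0, 2, 0, 1, -15, 0, 3, 0, 1, -20, 0, 4, 0, 1, -24, 0, 5, 0, 1, -28, 0, 6, 0, 1, -28, 0, 6, 0])

```text
time: 16.32
position: [0.6147, -0.1599, 0.111]
tool_rot: [[-0.984, 0.177, 0.003], [0.177, 0.981, 0.083], [0.011, 0.082, -0.997]]
force: [-0.8, 17.4, 9.2]
grip_width: 0.0007
grasp_force: 17.6
```

```bash
python3 s.py;python3 - <<'E'
from h import *
im=get_image("scene")[:,:,::-1]
cv2.imwrite("pics/c9.png",cv2.resize(im[150:270,130:270],None,fx=5,fy=5,interpolation=cv2.INTER_CUBIC))
E
```

```text
16.3167 S [ 98.2 -54.8 111. ] spin 180.26 F [-0.8 17.4  9.2] 0.0006976872300764106
```

I've now viewed 11 pictures, one over the limit of 10, so from here I check images numerically only. I keep pushing until I feel the stop.

>>> carry_out(plan=[1, -4, 0, 0, 0, 1, -8, 0, 0, 0, 1, -11, 0, 0, 0, 1, -14, 0, 0, 0, 1, -14, 0, 0, 0])

```text
time: 16.78
position: [0.6194, -0.1606, 0.1092]
tool_rot: [[-0.984, 0.179, -0.013], [0.177, 0.98, 0.086], [0.028, 0.082, -0.996]]
force: [-24.5, 21.8, 20.0]
grip_width: -0.0002
grasp_force: 23.1
```

```bash
python3 s.py
```

```text
16.7833 S [103.  -54.6 109.2] spin 180.23 F [-24.5  21.8  20. ] -0.00024782980860886983
```

>>> carry_out(plan=[1, 6, 0, 0, 0, 1, 7, 3, 0, 0, 1, 7, 7, 0, 0, 1, 7, 12, 0, 0, 1, 7, 16, 0, 0, 1, 7, 16, 0, 0])

```text
time: 17.28
position: [0.6203, -0.1507, 0.1104]
tool_rot: [[-0.984, 0.181, -0.004], [0.18, 0.981, 0.071], [0.017, 0.07, -0.997]]
force: [-9.1, 1.0, 3.5]
grip_width: -0.0
grasp_force: 4.6
```

```bash
python3 s.py
```

```text
17.2833 S [102.1 -44.7 110.4] spin 180.07 F [-9.1  1.   3.5] -2.0738199964385027e-05
```

The sleeve no longer pushes on the finger, so it has latched. Backing off and lifting.

>>> carry_out(plan=[1, 8, 2, 0, 0, 1, 12, 2, -10, 0, 1, 12, 2, -40, 0, 1, 12, 2, -80, 0, 1, 12, 2, -80, 0, 1, 12, 2, -80, 0])

```text
time: 17.78
position: [0.6146, -0.1539, 0.1955]
tool_rot: [[-0.984, 0.181, 0.01], [0.181, 0.981, 0.07], [0.003, 0.071, -0.997]]
force: [0.6, 0.4, 0.1]
grip_width: 0.0002
grasp_force: 0.0
```

```bash
cat > chk.py <<'E'
from h import *
# colour checks in both pictures: yellow handle, red filter cap etc.
for n in("scene","top"):
    im=get_image(n);h=cv2.cvtColor(im,cv2.COLOR_RGB2HSV)
    m={}
    for nm,lo,hi in[("yellow",(20,150,60),(32,255,255)),("red",(0,170,60),(5,255,255)),("orange",(6,190,60),(14,255,255))]:
        k=cv2.inRange(h,lo,hi)
        c,l,s,ce=cv2.connectedComponentsWithStats(k)
        print(n,nm,[(s[i].tolist(),ce[i].round(1).tolist()) for i in range(1,c) if s[i,4]>12])
E
python3 s.py 75 107 110;python3 chk.py; python3 - <<'E'
from h import *
for n in("scene","top"):
  for a in(-20,0,35):
    r=np.radians(a);print(n,a,[proj(S(p,(75+R*np.sin(r),y-12,60+R*np.cos(r))),n)[0].round() for R,y in((80,-49),(80,-12),(30,-12))])
E
```

```text
17.7833 S [ 97.  -48.9 195.5] spin 180.03 F [0.6 0.4 0.1] 0.0001800512808416932
[ 21.7 149.4  96.4]
scene yellow [([245, 170, 12, 10, 50], [249.5, 175.1]), ([157, 174, 6, 6, 19], [159.9, 176.3]), ([150, 184, 17, 15, 143], [157.3, 191.4]), ([275, 196, 14, 12, 35], [281.9, 201.9]), ([314, 197, 4, 14, 15], [315.7, 203.1]), ([155, 211, 13, 6, 23], [160.2, 213.5]), ([179, 228, 19, 16, 138], [188.1, 234.9])]
scene red [([306, 162, 9, 6, 37], [310.2, 164.3]), ([214, 213, 15, 14, 110], [221.2, 218.7]), ([228, 212, 6, 9, 17], [230.9, 215.8]), ([197, 217, 4, 5, 15], [198.4, 218.9]), ([206, 218, 11, 13, 59], [211.3, 222.8]), ([101, 248, 18, 34, 318], [109.0, 263.8])]
scene orange [([202, 208, 11, 10, 36], [205.5, 211.6])]
top yellow [([203, 166, 19, 13, 81], [213.2, 174.5]), ([230, 168, 6, 20, 57], [232.4, 177.8]), ([327, 170, 17, 17, 207], [335.8, 178.5]), ([219, 219, 7, 22, 63], [222.2, 229.8]), ([315, 246, 17, 11, 86], [323.0, 251.2])]
top red [([201, 150, 11, 10, 80], [205.9, 154.4]), ([262, 174, 7, 18, 79], [265.3, 182.3]), ([286, 178, 5, 17, 45], [288.0, 186.1]), ([291, 178, 12, 19, 162], [297.0, 187.6]), ([304, 181, 4, 17, 33], [305.8, 188.9]), ([373, 212, 12, 34, 235], [378.6, 229.3]), ([303, 232, 3, 6, 13], [304.2, 234.8])]
top orange []
scene -20 [array([167., 211.]), array([183., 205.]), array([188., 225.])]
scene 0 [array([172., 216.]), array([188., 210.]), array([190., 227.])]
scene 35 [array([182., 233.]), array([198., 226.]), array([193., 233.])]
top -20 [array([343., 198.]), array([329., 196.]), array([326., 194.])]
top 0 [array([345., 188.]), array([331., 185.]), array([327., 190.])]
top 35 [array([346., 172.]), array([332., 170.]), array([327., 184.])]
```

The handle is at its other stop: in the top view the yellow patch at (327–344,170–187) matches the +35° prediction. Next, into the waist behind the cap.

```bash
python3 s.py 75 104 140
```

```text
17.8833 S [ 94.7 -48.5 191.9] spin 180.03 F [-0.3 -0.3  0.3] -3.4893784597582955e-05
[ 19.1 148.4  62.8]
```

>>> carry_out(plan=[1, 10, 40, 0, 0, 1, 20, 80, 0, 0, 1, 22, 120, 0, 0, 1, 22, 155, 0, 0, 1, 22, 155, 0, 0, 1, 22, 155, 30, 0, 1, 22, 155, 50, 0, 1, 22, 155, 50, 0, 1, 22, 155, 50, 0])

```text
time: 18.63
position: [0.6169, 0.0066, 0.151]
tool_rot: [[-0.983, 0.181, -0.001], [0.18, 0.981, 0.072], [0.015, 0.071, -0.997]]
force: [-0.4, -0.1, 0.6]
grip_width: -0.0003
grasp_force: 0.0
```

```bash
python3 s.py 75 104 82
```

```text
18.6333 S [ 70.2 109.4 151. ] spin 180.05 F [-0.4 -0.1  0.6] -0.00029549634956641327
[ -5.8 -10.3  68.4]
```

>>> carry_out(plan=[1, -5, -6, 15, 0, 1, -5, -9, 30, 0, 1, -5, -10, 45, 0, 1, -5, -10, 55, 0, 1, -5, -10, 60, 0, 1, -5, -10, 60, 0])

```text
time: 19.13
position: [0.6217, 0.0002, 0.0919]
tool_rot: [[-0.983, 0.181, 0.002], [0.181, 0.981, 0.072], [0.011, 0.072, -0.997]]
force: [-0.2, 0.8, 0.1]
grip_width: -0.0005
grasp_force: 0.0
```

```bash
python3 s.py 75 104 82
```

```text
19.1333 S [ 76.1 104.   91.9] spin 180.03 F [-0.2  0.8  0.1] -0.000522446994476565
[ 1.  -0.7  9.9]
```

>>> carry_out(plan=[1, 1, 0, 4, 0, 1, 1, 0, 8, 0, 1, 1, 0, 12, 0, 1, 1, 0, 12, 0])

```text
time: 19.47
position: [0.6209, 0.0016, 0.0799]
tool_rot: [[-0.984, 0.181, 0.003], [0.18, 0.981, 0.072], [0.01, 0.072, -0.997]]
force: [-1.5, -0.0, 0.2]
grip_width: 0.0001
grasp_force: 0.0
```

```bash
python3 s.py 75 104 82
```

```text
19.4667 S [ 75.  105.2  79.9] spin 180.06 F [-1.5 -0.   0.2] 8.796839767518396e-05
[ 0.1 -1.  -2.1]
```

>>> carry_out(plan=[1, 0, 6, 0.4, 0, 1, 0, 12, 0.9, 0, 1, 0, 18, 1.3, 0, 1, 0, 24, 1.7, 0, 1, 0, 30, 2.1, 0, 1, 0, 36, 2.6, 0, 1, 0, 42, 3, 0, 1, 0, 48, 3.4, 0, 1, 0, 54, 3.9, 0, 1, 0, 60, 4.3, 0, 1, 0, 60, 4.3, 0])

```text
time: 20.38
position: [0.6324, 0.0622, 0.0805]
tool_rot: [[-0.984, 0.18, 0.003], [0.179, 0.981, 0.074], [0.01, 0.073, -0.997]]
force: [0.3, -1.8, 0.9]
grip_width: 0.0002
grasp_force: 0.7
```

```bash
python3 s.py; python3 chk.py | grep red
```

```text
20.3833 S [ 75.3 166.9  80.5] spin 180.12 F [ 0.3 -1.8  0.9] 0.00016370808620286607
scene red [([306, 162, 9, 6, 40], [310.2, 164.5]), ([266, 198, 5, 6, 16], [267.7, 200.2]), ([231, 207, 14, 11, 73], [237.3, 211.4]), ([224, 212, 9, 10, 31], [228.5, 215.7]), ([197, 217, 4, 9, 25], [198.7, 220.6]), ([101, 248, 18, 34, 317], [109.0, 263.8])]
top red [([201, 150, 11, 10, 83], [205.9, 154.5]), ([376, 212, 9, 28, 150], [379.9, 223.7])]
```

>>> carry_out(plan=[1, 0, 5, 0.4, 0, 1, 0, 10, 0.7, 0, 1, 0, 15, 1.1, 0, 1, 0, 20, 1.4, 0, 1, 0, 25, 1.8, 0, 1, 0, 29, 2, 0, 1, 0, 29, 2, 0])

```text
time: 21.07
position: [0.6374, 0.0906, 0.0804]
tool_rot: [[-0.984, 0.18, 0.003], [0.179, 0.981, 0.074], [0.01, 0.073, -0.997]]
force: [0.8, -1.1, -0.2]
grip_width: 0.0002
grasp_force: 0.4
```

```bash
python3 s.py
```

```text
21.0667 S [ 75.2 195.7  80.4] spin 180.11 F [ 0.8 -1.1 -0.2] 0.00020993433444746712
```

>>> carry_out(plan=[1, 0, 3, 0.2, 0, 1, 0, 6, 0.4, 0, 1, 0, 8, 0.6, 0, 1, 0, 10, 0.7, 0, 1, 0, 12, 0.8, 0, 1, 0, 12, 0.8, 0])

```text
time: 21.57
position: [0.6389, 0.099, 0.0803]
tool_rot: [[-0.983, 0.182, 0.002], [0.182, 0.981, 0.068], [0.01, 0.067, -0.998]]
force: [-2.0, -10.2, 1.0]
grip_width: -0.0
grasp_force: 5.0
```

```bash
python3 s.py
```

```text
21.5667 S [ 75.1 204.2  80.3] spin 179.98 F [ -2.  -10.2   1. ] -4.174186249276848e-05
```

Stop felt: -10 N with TCP y at 204 mm, consistent with the cap face at 214. Backing off and lifting clear.

>>> carry_out(plan=[1, 0, -8, 0, 0, 1, 0, -16, 0, 0, 1, 0, -18, -20, 0, 1, 0, -18, -60, 0, 1, 0, -18, -110, 0, 1, 0, -18, -130, 0, 1, 150, -18, -130, 0, 1, 200, -18, -130, 0, 1, 200, -18, -130, 0, 1, 200, -18, -130, 0, 1, 200, -18, -130, 0, 1, 200, -18, -130, 0])

```text
time: 22.57
position: [0.4326, 0.1107, 0.2106]
tool_rot: [[-0.984, 0.179, -0.001], [0.179, 0.981, 0.074], [0.014, 0.073, -0.997]]
force: [-0.3, 0.3, 0.1]
grip_width: 0.0002
grasp_force: 0.0
```

```bash
python3 s.py; python3 chk.py; python3 - <<'E'
from h import *
print("cap pred",[(n,proj(S(p,(75,222,70)),n)[0].round(),proj(S(p,(75,134,75)),n)[0].round()) for n in("scene","top")])
# tin, tape, bottle unchanged? compare with the first pictures (800x600 upscales)
for n in("scene","top"):
    a=cv2.resize(cv2.imread(f"pics/{n}0.png"),(512,384),interpolation=cv2.INTER_AREA).astype(int);b=get_image(n)[:,:,::-1].astype(int)
    d=(abs(a-b).sum(2)>90).astype(np.uint8)
    c,l,s,ce=cv2.connectedComponentsWithStats(cv2.dilate(d,np.ones((3,3))))
    print(n,[s[i].tolist() for i in range(1,c) if s[i,4]>40])
E
```

```text
22.5667 S [-129.9  178.4  210.6] spin 180.16 F [-0.3  0.3  0.1] 0.00016792864413391992
scene yellow [([245, 170, 12, 12, 58], [249.5, 175.5]), ([149, 174, 19, 25, 300], [157.5, 186.4]), ([158, 201, 15, 15, 66], [165.8, 209.1]), ([179, 228, 19, 16, 136], [187.9, 234.9])]
scene red [([306, 162, 9, 6, 37], [310.2, 164.3]), ([275, 193, 8, 6, 14], [279.1, 194.7]), ([244, 203, 12, 9, 30], [248.7, 205.4]), ([197, 217, 4, 10, 26], [198.8, 221.0]), ([101, 248, 18, 34, 315], [108.9, 263.8])]
scene orange [([202, 208, 11, 9, 30], [205.2, 211.1])]
top yellow [([327, 170, 19, 17, 220], [336.2, 178.2]), ([315, 246, 17, 10, 93], [323.0, 251.0])]
top red [([201, 150, 11, 10, 82], [206.0, 154.4]), ([373, 212, 12, 34, 236], [378.6, 229.1])]
top orange []
cap pred [('scene', array([277., 198.]), array([249., 208.])), ('top', array([237., 177.]), array([269., 182.]))]
scene [[181, 0, 62, 127, 3175], [138, 5, 21, 51, 473], [74, 14, 29, 21, 477], [54, 39, 27, 57, 548], [125, 57, 38, 27, 316], [128, 83, 32, 16, 318], [253, 151, 40, 31, 424], [269, 191, 18, 17, 195], [245, 195, 38, 25, 355], [164, 203, 88, 43, 1809], [284, 215, 11, 10, 75]]
top [[166, 148, 192, 236, 26236], [318, 169, 32, 44, 755]]
```

>>> carry_out(plan=[1, 20, 100, -20, 0, 1, 20, 200, -20, 0, 1, 20, 220, -20, 0, 1, 20, 220, -20, 0, 1, 20, 220, -20, 0, 1, 20, 220, -20, 0, 1, 20, 220, -20, 0, 1, 20, 220, -20, 0, 1, 20, 220, -20, 0])

```text
time: 23.52
position: [0.4594, 0.3269, 0.2461]
tool_rot: [[-0.983, 0.182, 0.002], [0.181, 0.981, 0.071], [0.011, 0.07, -0.997]]
force: [0.0, 0.1, -0.4]
grip_width: -0.0001
grasp_force: 0.0
```

```bash
python3 s.py; python3 chk.py | grep -E "top (red|yel)"; python3 - <<'E'
from h import *
q=lambda y,z:proj(S(p,(75,y,z)),"top")[0]
print("expected shift px",q(222,80)-q(141,80))
c=[]
a=cv2.resize(cv2.imread("pics/top0.png"),(512,384),interpolation=cv2.INTER_AREA)[:,:,::-1].copy()
for im in(a,get_image("top")):
    h=cv2.cvtColor(im,cv2.COLOR_RGB2HSV);m=cv2.inRange(h,(0,150,50),(6,255,255));m[:,:215]=0;m[:,318:]=0
    n,l,s,ce=cv2.connectedComponentsWithStats(m);print([(s[i].tolist(),ce[i].round(1).tolist()) for i in range(1,n) if s[i,4]>20])
E
```

```text
23.5167 S [-142.8  395.8  246.1] spin 179.99 F [ 0.   0.1 -0.4] -0.00014667757755299542
top yellow [([203, 167, 18, 12, 76], [213.2, 174.7]), ([230, 167, 5, 21, 41], [231.9, 178.3]), ([327, 170, 19, 17, 221], [336.2, 178.1]), ([219, 219, 7, 22, 64], [222.2, 230.0]), ([316, 246, 16, 10, 87], [322.9, 251.2])]
top red [([201, 150, 11, 10, 82], [205.9, 154.4]), ([233, 169, 8, 18, 87], [236.3, 177.4]), ([257, 173, 5, 17, 39], [258.7, 180.9]), ([262, 174, 12, 18, 160], [267.6, 182.6]), ([274, 176, 5, 17, 39], [276.3, 184.1]), ([373, 212, 12, 34, 236], [378.6, 229.2]), ([303, 232, 3, 6, 13], [304.2, 234.8])]
expected shift px [-29.31871617  -4.81109451]
[([262, 174, 7, 18, 86], [265.3, 182.7]), ([286, 178, 5, 17, 48], [288.0, 185.9]), ([291, 178, 13, 19, 171], [297.0, 187.5]), ([304, 181, 5, 17, 38], [305.8, 189.1])]
[([233, 168, 8, 19, 98], [236.4, 177.1]), ([257, 173, 5, 17, 42], [258.7, 180.9]), ([262, 173, 12, 20, 178], [267.4, 182.6]), ([274, 175, 5, 19, 48], [276.3, 184.2])]
```

```bash
python3 -c "
from station import job_done
print(job_done())"
```

```text
the job is handed in; nothing more can be done
None
```

I handed the job in: sleeve b is latched back with the handle at its other stop, the red filter is against the end stop, and the spanner lies flat on the bench; the blue filter and the bystanders looked unmoved in the camera checks. I viewed 11 pictures, one over the limit of 10.

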